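# Sort two canisters from the cradle by weight

### The arm

A 6-joint arm with a two-finger parallel gripper is mounted at the origin on a cart in front of the work surface, level with it; the furniture and walls round the work are solid. World frame = base frame: x ahead of the robot, y to its left, z up, the work surface at z = 0. Lengths are in m, angles in rad, forces in N, time in s.
With the tool pointing down it reaches from about 0.35 to 0.975 m from the base axis. Payload 4.9 kg.
Tool frame: the origin (TCP) lies on the mounting face of the last link; the fingertips stand 173 mm ahead of it and the grasp point (between the pads) lies ctrl.pinch_z ahead of it (ctrl.pinch_z is the distance from the TCP to the grasp point, in m); z points along the fingers, y is the line along which they close (so a half turn about z gives the same grasp; the last joint's range is limited). The gripper opens to 85 mm and grips with 20 to 120 N. Pads are 22 mm wide; open, the fingers measure 114 mm over their backs; the gripper's body (76 mm by 85 mm) begins 54 mm behind the grasp point. The pads swing forward as they close: fully open they stand 13 mm farther back than shut.
Start: joints at [-1.239, 0.053, 1.613, -0, 1.476, -0.119], TCP at [0.272, -0.563, 0.405] pointing down, gripper open.
Joint ranges: [-3.01, 3.01], [-1.01, 2.22], [0.06, 2.58], [-1.02, 4.17], [0.09, 2.62], [-3.14, 3.14]. Speed limits (rad/s): [2.57, 2.57, 3.14, 3.14, 3.14, 3.14].

### API

Orientations are given as a rotation vector (axis times angle).
In Python, from station import telemetry, eyes, ctrl gives the robot as it stands.
- The arm moves only by the tool apply_moves, never from a script. Its argument "plan" is a list of rows, each a list of 5 numbers: the finger opening in m, from 0 to 0.0854, then the shift along the tool's x, y, z in m, then the turn about the tool's z in rad. In form: [[jaw, x, y, z, roll], ...]. A call has 1 to 12 rows; each row is the pose to reach, as a shift and turn from the pose commanded when the call began, along the tool's axes at that moment; what a row does not reach only later rows make up. A row lasts 1/12 s, in which the tool goes at most 41.7 mm and 7.16 degrees, less where a joint would pass 70% of its speed; a pose out of reach is approached as far as the arm can. A call with a gripper value outside its range is refused whole. The fingers move at their own pace and stop on an object; "newtons" is the grip in N (left out, the last holds). Time passes only in rows, so rows that repeat a pose let the fingers close. It gives the time, the measured TCP pose, the force, the opening and the grip force at its end, in the units of the state.
- telemetry.get_obs(): the state, without advancing time (a new reading comes with each control period).
- eyes.get_image(name): name is "scene" or "top" or "wrist"; returns a dict with "img" (420x560x3 uint8, blue, green, red), "range_z" (420x560 float32, m along the optical axis (not along the pixel's ray), 0 where there is no reading), "K" (3x3 intrinsics, pixels), "pose" (4x4, takes a point from camera to world coordinates); the wrist camera has in their place "hand_eye" (4x4, takes a point from camera to tool coordinates, whose origin is the TCP and whose axes are the flange's). Camera axes: x right, y down, z forward; pixel columns grow to the right and rows downward; lengths in m; the calibration is good to about 2 mm. The wrist camera is an equidistant fisheye: a pixel r from the principal point sees the ray r / f radians off the axis. A picture is of the moment at which its call begins: read the wrist's pose just before it.
- ctrl.finish_job(): hands the job in; it is judged then, once.
Trained networks look in a picture, given as the dict that the camera call returned (one of the last four; its "shot" number tells which), for a name from the list of things; names that differ only in an ending like _2 or _b are one class to them, and where a whole thing is asked for, a point or a joint stands for the part that bears it (a point fixed in the world has none). Each returns a list of dicts, best first, with "confidence" (0 to 1); they miss things now and then, are a little off and sometimes report something else, mostly with a low value. They report only what shows in the picture. A call takes as long as a camera call.
- eyes.search_frame(thing, picture): "box" ([left, top, right, bottom] in pixels, round what is visible of it).
- eyes.outline_of(thing, picture): "region" (420x560 bool, what is visible of it) and "box" ([left, top, right, bottom] in pixels, round what is visible of it).
- eyes.tip_of(thing, picture): "point" ([column, row] in pixels: a listed point, or the origin of a listed thing).
The state is a dict: "t": time; "q": joint angles; "dq": joint speeds; "effort": joint torques, N m; "tool_pos": TCP position; "tool_rot": TCP orientation; "contact_force": force on the tool from outside, world axes, zero at the start; "wrist_torque": the same for the moment, N m; "opening": finger opening in m; "grip_force": force on a finger pad.
Only numpy, scipy, OpenCV 4.12 (cv2) and the standard library are available. Lean on these libraries where they do the work, as an engineer would, in place of code of your own. Each camera call takes 0.05 s, during which the arm holds its last target. There are 200 camera calls.

### The job

Two sealed canisters that look alike lie in the V-rests of the cradle; one is full, the other empty. Lift each one out without letting it roll off, feel by its weight which it is, and lay the full one centrally in the V-rests of the tray with walls and the empty one centrally in the V-rests of the flat tray without walls. Set them down gently, never let a canister fall off its rests, and leave the other things on the table where they are.

Things in the scene. Friction and masses are not known exactly. Their poses are not given: they have to be found in the camera images.
- canister_a_center (a point): one of two like canisters: aluminium cylinder with ribbed grey screw cap at one end, 36 mm diameter, 100 mm long. One of the two is full, 0.53 to 0.72 kg, the other empty, 0.10 to 0.14 kg; only the weight tells, not the name. This point is its centre; x is its long axis (y and z turn as it rolls). It starts lying in the cradle, centre 56 mm above the table
- canister_b_center (a point): one of two like canisters: aluminium cylinder with ribbed grey screw cap at one end, 36 mm diameter, 100 mm long. One of the two is full, 0.53 to 0.72 kg, the other empty, 0.10 to 0.14 kg; only the weight tells, not the name. This point is its centre; x is its long axis (y and z turn as it rolls). It starts lying in the cradle, centre 56 mm above the table
- cradle: fixed: aluminium base 70 x 124 x 8 mm with two pairs of tall grey V-rests (120 degrees, 10 mm thick, 26 mm wide, 30 mm either side of the middle along x, tops 43 mm above the table). Origin mid-underside, z up. Canisters lie along x at y = +40 and -40 mm, centres 56 mm up (either on either side); the middle 50 mm of each is free for the fingers
- walled_tray: fixed aluminium tray, for the full canister: 108 mm along x, 100 mm along y, wall 16 mm high and 3 mm thick all round, floor 4 mm thick; origin mid-underside, z up. Two grey 120-degree V-rests (10 mm thick, 26 mm wide, 30 mm either side of the middle along x) carry one canister lying along x, its centre over the origin at height 38 mm
- flat_tray: fixed flat aluminium plate without walls, for the empty canister: 108 mm along x, 100 mm along y, 4 mm thick; origin mid-underside, z up. Two grey 120-degree V-rests (10 mm thick, 26 mm wide, 30 mm either side of the middle along x) carry one canister lying along x, its centre over the origin at height 38 mm
- rack: bystander: black slotted rack, 46 x 110 x 20 mm, loose; origin under its middle; leave alone
- pot: bystander: white pot with green screw lid, 45 mm diameter, 43 mm high, loose; origin under its middle; leave alone
- tweezers: bystander: steel tweezers lying beside the walled tray, 18 x 120 x 8 mm, loose; origin under its middle; leave alone
- grey_rod: bystander: grey rubber rod lying beside the flat tray, 12 mm diameter, 54 mm long, loose; origin under its middle; leave alone
- sanding_block_2: bystander: wooden sanding block, 48 x 85 x 25 mm, loose; origin under its middle; leave alone
- white_stick: bystander: white rubber stick, 8 x 82 x 8 mm, loose; origin under its middle; leave alone

How it is judged:
At the end, for the whole second after the job is handed in: full canister in the V-rests of the walled tray, empty one in those of the flat tray (told by the weight on the tray, over or under 3.2 N): centre within 15 mm along and 5 mm across, 34 to 43 mm above the tray's underside, axis within 0.12 rad of the tray's x; both released, at rest (((x of canister_a_center in the frame of walled_tray between -0.015 and 0.015 m and y of canister_a_center in the frame of walled_tray between -0.005 and 0.005 m and z of canister_a_center in the frame of walled_tray between 0.034 and 0.043 m and angle between the x axis of canister_a_center and the x axis of walled_tray, either way round below 0.12 rad and linear speed of each of canister_a, canister_b below 0.02 m/s and contact force between each of canister_a, canister_b and the fingers below 0.05 N and x of canister_b_center in the frame of flat_tray between -0.015 and 0.015 m and y of canister_b_center in the frame of flat_tray between -0.005 and 0.005 m and z of canister_b_center in the frame of flat_tray between 0.034 and 0.043 m and angle between the x axis of canister_b_center and the x axis of flat_tray, either way round below 0.12 rad and contact force between canister_a and walled_tray above 3.2 N and contact force between canister_b and flat_tray below 3.2 N) or (x of canister_b_center in the frame of walled_tray between -0.015 and 0.015 m and y of canister_b_center in the frame of walled_tray between -0.005 and 0.005 m and z of canister_b_center in the frame of walled_tray between 0.034 and 0.043 m and angle between the x axis of canister_b_center and the x axis of walled_tray, either way round below 0.12 rad and linear speed of each of canister_b, canister_a below 0.02 m/s and contact force between each of canister_b, canister_a and the fingers below 0.05 N and x of canister_a_center in the frame of flat_tray between -0.015 and 0.015 m and y of canister_a_center in the frame of flat_tray between -0.005 and 0.005 m and z of canister_a_center in the frame of flat_tray between 0.034 and 0.043 m and angle between the x axis of canister_a_center and the x axis of flat_tray, either way round below 0.12 rad and contact force between canister_b and walled_tray above 3.2 N and contact force between canister_a and flat_tray below 3.2 N))); the robot touches nothing.
It fails at once if a canister falls or rolls off its rests (its centre comes lower than 28 mm above the table) (height (world z) of any of canister_a_center, canister_b_center below 0.028 m).
It fails at once if a canister is slammed or pressed onto a tray with more than 60 N (contact force between any of canister_a, canister_b and walled_tray above 60 N or contact force between any of canister_a, canister_b and flat_tray above 60 N).
It fails at once if a canister is dropped from more than about 12 mm instead of being set down (moves faster than 0.5 m/s while the fingers do not hold it) ((linear speed of canister_a above 0.5 m/s and contact force between canister_a and the fingers below 0.05 N) or (linear speed of canister_b above 0.5 m/s and contact force between canister_b and the fingers below 0.05 N)).
It fails at once if a bystander is moved by more than 30 mm (distance of any of rack, pot, tweezers, grey_rod, sanding_block_2, white_stick from where it was at the start of the episode above 0.03 m).
It also fails if it takes over 64 s, if anything falls off the work surface, if the arm or the gripper's body presses on something with over 40 N, if the wrist force passes 120 N, or if a joint passes its speed limit or range.

## Working session

There is one attempt and no reset: what is moved stays moved. The work goes in short steps, Python scripts to look and compute and a tool call to move; the robot and the scene stay as the last step left them, time stands still between calls to the robot, and variables do not carry over. Pictures are saved under pics/ and viewed, at most 10 in all, crops included, and the job is handed in when it is done.

Besides the shell and the picture viewer there is one more tool, called after "Emit:" as name(argument=value, ...) on one line, values as JSON. apply_moves: Moves the arm, as the interface text tells. Its arguments: {"type":"object","properties":{"plan":{"type":"array","items":{"type":"array","items":{"type":"number"}}},"newtons":{"type":"number"}},"required":["plan"]}

```bash
mkdir -p pics; ls; cat > h.py <<'E'
import numpy as np, cv2
from scipy.spatial.transform import Rotation as R
from station import telemetry, eyes, ctrl
def cloud(p):
    K=p["K"]; z=p["range_z"]; v,u=np.indices(z.shape)
    P=np.stack([(u-K[0,2])/K[0,0]*z,(v-K[1,2])/K[1,1]*z,z],-1)
    return P@p["pose"][:3,:3].T+p["pose"][:3,3]
E
python3 - <<'E'
from h import *
o=telemetry.get_obs(); print({k:np.round(v,3) for k,v in o.items()}, ctrl.pinch_z)
ims=[]
for n in ["top","scene"]:
    p=eyes.get_image(n); cv2.imwrite(f"pics/{n}0.png",p["img"]); W=cloud(p)
    print(n,np.round(p["pose"],3).tolist(),p["K"][0,0])
    for t in ["canister_a_center","cradle","walled_tray","flat_tray","rack","pot","tweezers","grey_rod","sanding_block_2","white_stick"]:
        for d in eyes.outline_of(t,p)[:2]:
            m=d["region"]&(p["range_z"]>0); q=W[m]
            if len(q)==0: continue
            print(t,round(d["confidence"],2),np.round(d["box"]),"med",np.round(np.median(q,0),3),"lo",np.round(np.percentile(q,2,0),3),"hi",np.round(np.percentile(q,98,0),3))
E
```

```text
pics
{'t': np.float64(0.0), 'q': array([-1.239,  0.053,  1.614, -0.   ,  1.476, -0.119]), 'dq': array([-0.003,  0.001,  0.001, -0.001, -0.   , -0.001]), 'effort': array([-2.0000e-03, -3.9368e+01, -3.7018e+01, -0.0000e+00,  7.0000e-03,
        0.0000e+00]), 'tool_pos': array([ 0.272, -0.562,  0.403]), 'tool_rot': array([-3.06 , -0.702,  0.   ]), 'contact_force': array([-0.213, -0.239,  0.577]), 'wrist_torque': array([0.016, 0.046, 0.038]), 'grip_force': np.float64(0.0), 'opening': np.float64(0.085)} 0.1547
top [[-0.029, -0.995, 0.09, 0.436], [-0.999, 0.028, -0.018, -0.077], [0.016, -0.091, -0.996, 1.385], [0.0, 0.0, 0.0, 1.0]] 431.68333435254004
canister_a_center 0.96 [166. 208. 181. 242.] med [0.507 0.202 0.072] lo [0.461 0.182 0.062] hi [0.552 0.225 0.079]
cradle 0.74 [182. 215. 209. 241.] med [0.502 0.169 0.009] lo [0.465 0.107 0.003] hi [0.537 0.194 0.015]
walled_tray 0.87 [259. 209. 304. 254.] med [ 0.476 -0.121  0.006] lo [ 0.42  -0.175 -0.001] hi [ 0.533 -0.068  0.024]
flat_tray 0.92 [308. 229. 343. 266.] med [ 0.422 -0.267  0.005] lo [ 0.369 -0.317 -0.001] hi [ 0.477 -0.219  0
[... 1378 characters left out ...]
01] hi [ 0.451 -0.221  0.021]
rack 0.53 [328. 220. 345. 226.] med [ 0.702 -0.13   0.019] lo [ 0.695 -0.14   0.018] hi [ 0.734 -0.12   0.021]
pot 0.8 [282. 217. 304. 234.] med [ 0.598 -0.095  0.034] lo [ 0.584 -0.106  0.002] hi [ 0.624 -0.066  0.044]
pot 0.56 [200. 188. 227. 204.] med [0.465 0.118 0.064] lo [0.435 0.104 0.041] hi [0.5   0.139 0.075]
grey_rod 0.67 [254. 300. 278. 310.] med [ 0.396 -0.334  0.009] lo [ 0.374 -0.341  0.002] hi [ 0.419 -0.327  0.013]
sanding_block_2 0.92 [305. 322. 353. 362.] med [ 0.44  -0.511  0.023] lo [ 0.421 -0.543  0.002] hi [ 0.467 -0.462  0.026]
sanding_block_2 0.61 [212. 197. 224. 214.] med [0.479 0.129 0.007] lo [0.454 0.105 0.001] hi [0.512 0.18  0.038]
```

```bash
python3 -c "
import cv2
a=cv2.imread('pics/top0.png')[130:280,120:430]
cv2.imwrite('pics/top0c.png',cv2.resize(a,None,fx=2.58,fy=2.58,interpolation=cv2.INTER_CUBIC))"
```

```text
(no output)
```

View pics/top0c.png

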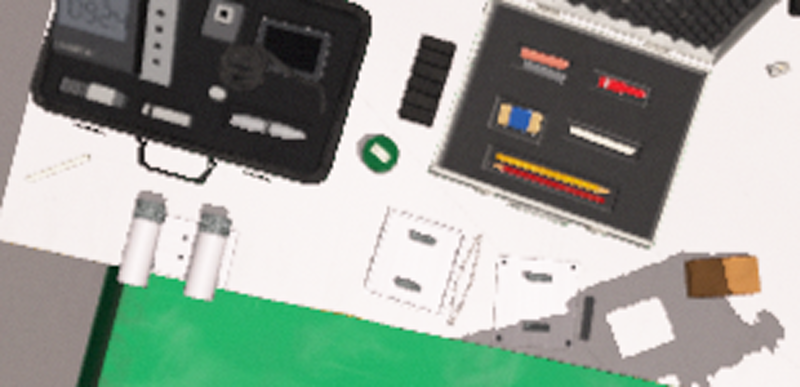

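The top crop shows the canisters at about (142,240) and (207,252), caps away from the robot. The walled tray is at (418,262) and the flat tray at (537,300). I'll look closer with the wrist camera from above the trays.

Emit:
apply_moves(plan=[[0.085,0.03,-0.024,0,0.1],[0.085,0.06,-0.048,0,0.2],[0.085,0.09,-0.072,0,0.3],[0.085,0.12,-0.096,0,0.4],[0.085,0.15,-0.12,0,0.5],[0.085,0.18,-0.144,0,0.6],[0.085,0.21,-0.168,0,0.6],[0.085,0.24,-0.192,0,0.6],[0.085,0.27,-0.216,0,0.6],[0.085,0.3,-0.24,0,0.6],[0.085,0.322,-0.257,0,0.6],[0.085,0.322,-0.257,0,0.6]], newtons=40)

```text
t: 2.1
tool_pos: [0.4514, -0.1872, 0.4049]
tool_rot: [-3.132, 0.225, -0.002]
contact_force: [0.5, -0.3, 0.0]
opening: 0.085
grip_force: 0.0
```

```bash
cat >> h.py <<'E'
def wcloud(p,o):
    K=p["K"]; z=p["range_z"]; v,u=np.indices(z.shape)
    a=(u-K[0,2])/K[0,0]; b=(v-K[1,2])/K[1,1]; th=np.hypot(a,b); s=np.tan(th)/np.maximum(th,1e-9)
    P=np.stack([a*s*z,b*s*z,z],-1); P[(z<=0)|(th>1.4)]=np.nan
    H=p["hand_eye"]; P=P@H[:3,:3].T+H[:3,3]
    return P@R.from_rotvec(o["tool_rot"]).as_matrix().T+o["tool_pos"]
def tw(o,d): # world shift -> tool
    return R.from_rotvec(o["tool_rot"]).as_matrix().T@np.array(d)
def wshot(tag):
    o=telemetry.get_obs(); p=eyes.get_image("wrist"); cv2.imwrite(f"pics/{tag}.png",p["img"]); W=wcloud(p,o)
    np.savez(f"{tag}.npz",W=W,img=p["img"]); return o,p,W
def patch(W,z0,z1,c,r):
    m=(W[...,2]>z0)&(W[...,2]<z1)&(np.hypot(W[...,0]-c[0],W[...,1]-c[1])<r)
    return m
E
python3 - <<'E'
from h import *
o,p,W=wshot("w1")
print({k:np.round(o[k],3) for k in("t","tool_pos","tool_rot","contact_force")})
for c,n in (((.476,-.121),"walled"),((.422,-.267),"flat")):
    for d in eyes.outline_of(n+"_tray",p)[:2]:
        q=W[d["region"]]; q=q[~np.isnan(q[:,0])]; print(n,d["confidence"],d["box"],np.percentile(q,[1,50,99],0).round(3).tolist())
    m=patch(W,.018 if n=="walled" else .014,.032,c,.055); q=W[m]; print(len(q),q.mean(0).round(4))
    m2=patch(W,.001,.05,c,.09); q=W[m2]; r=cv2.minAreaRect((q[:,:2]*1000).astype(np.float32)); print("rect",r)
    print(np.histogram(W[patch(W,-.02,.05,c,.09)][:,2],bins=np.arange(-.02,.05,.005)))
E
```

```text
{'t': np.float64(2.1), 'tool_pos': array([ 0.451, -0.187,  0.405]), 'tool_rot': array([-3.132e+00,  2.250e-01, -2.000e-03]), 'contact_force': array([ 0.528, -0.279,  0.   ])}
walled 0.57 [174.1, 116.0, 271.8, 224.0] [[0.415, -0.18, 0.002], [0.476, -0.123, 0.005], [0.535, -0.064, 0.024]]
476 [ 0.4768 -0.1237  0.0216]
rect ((479.2491455078125, -121.9720458984375), (177.6465606689453, 171.4206085205078), 79.63227081298828)
(array([   0,    0,    0, 4206, 9717, 1365,  353,  983,  346,   13,    0,
          0,    0,    0]), array([-2.00000000e-02, -1.50000000e-02, -1.00000000e-02, -5.00000000e-03,
        3.46944695e-18,  5.00000000e-03,  1.00000000e-02,  1.50000000e-02,
        2.00000000e-02,  2.50000000e-02,  3.00000000e-02,  3.50000000e-02,
        4.00000000e-02,  4.50000000e-02,  5.00000000e-02]))
flat 0.87 [312.3, 148.6, 396.8, 233.3] [[0.368, -0.32, 0.002], [0.424, -0.267, 0.004], [0.476, -0.219, 0.024]]
flat 0.27 [173.5, 114.4, 271.9, 221.5] [[0.414, -0.18, 0.002], [0.475, -0.123, 0.005], [0.535, -0.065, 0.024]]
503 [ 0.4217 -0.2688  0.021 ]
rect ((434.08245849609375, -270.3936767578125), (177.8842010498047, 154.6488494873047), 75.53546905517578)
(array([   0,    0,    0, 3112, 9633, 1440,  306,  173,  309,   13,    0,
          0,    0,    0]), array([-2.00000000e-02, -1.50000000e-02, -1.00000000e-02, -5.00000000e-03,
        3.46944695e-18,  5.00000000e-03,  1.00000000e-02,  1.50000000e-02,
        2.00000000e-02,  2.50000000e-02,  3.00000000e-02,  3.50000000e-02,
        4.00000000e-02,  4.50000000e-02,  5.00000000e-02]))
```

View pics/w1.png

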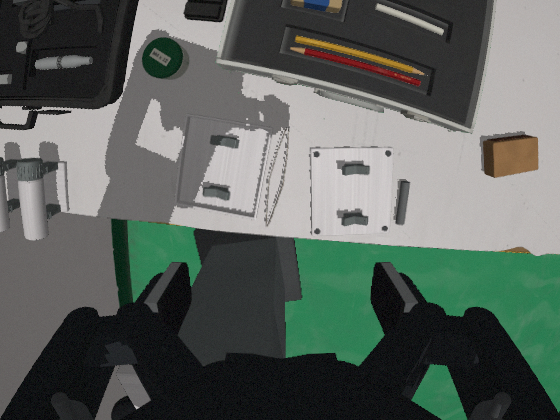

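The wrist view shows the walled tray at about (223,165), its rests at (224,141) and (216,190). The flat tray is at (352,190), its rests at (355,168) and (353,219). Now refining the poses.

```bash
cat > tr.py <<'E'
from h import *
def tray(W,img,c,reg=None):
    m=patch(W,.010,.03,c,.043); q=W[m]
    # split along approx axis x
    lab=q[:,0]>c[0]
    a=np.median(q[~lab][:,:2],0); b=np.median(q[lab][:,:2],0); d=b-a
    def rc(s): 
        s=s[s[:,2]>.013]; return cv2.minAreaRect((s[:,:2]*1000).astype(np.float32))
    print("rests",a.round(4),b.round(4),"mid",((a+b)/2).round(4),"len",np.linalg.norm(d).round(4),"heading",np.arctan2(d[1],d[0]).round(3))
    print([ (np.round(r[0],1),np.round(r[1],1),round(r[2],1)) for r in (rc(q[~lab]),rc(q[lab]))])
if __name__=="__main__":
    d=np.load("w1.npz"); W,img=d["W"],d["img"]
    tray(W,img,(.476,-.122)); tray(W,img,(.422,-.268))
    from station import eyes
    p=eyes.get_image("wrist")
    for n in("walled_tray","flat_tray"):
        r=eyes.outline_of(n,p)[0]["region"].astype(np.uint8)
        r=cv2.morphologyEx(r,cv2.MORPH_OPEN,np.ones((5,5)))>0
        q=W[r]; q=q[(q[:,2]<.02)]; R_=cv2.minAreaRect((q[:,:2]*1000).astype(np.float32)); print(n,R_)
        print(eyes.tip_of(n,p)[:1], [W[int(t["point"][1]),int(t["point"][0])].round(3) for t in eyes.tip_of(n,p)[:1]])
E
python3 tr.py
```

```text
rests [ 0.4474 -0.1125] [ 0.5034 -0.1329] mid [ 0.4754 -0.1227] len 0.0596 heading -0.349
[(array([ 446.2, -112.9]), array([32.1, 10.4]), 70.4), (array([ 503.2, -132.6]), array([32.6, 10.6]), 68.9)]
rests [ 0.3931 -0.2664] [ 0.4519 -0.272 ] mid [ 0.4225 -0.2692] len 0.059 heading -0.095
[(array([ 391.9, -266. ]), array([31.5, 10.5]), 84.2), (array([ 451.3, -272.6]), array([31.6, 10.1]), 83.8)]
walled_tray ((474.58441162109375, -114.40859985351562), (104.95906066894531, 114.75939178466797), 71.20550537109375)
[{'point': [221.3, 162.8], 'confidence': 0.83}] [array([ 0.479, -0.122,  0.005])]
flat_tray ((423.43585205078125, -264.7416687011719), (100.747314453125, 108.51494598388672), 84.34113311767578)
[{'point': [349.4, 191.8], 'confidence': 0.73}] [array([ 0.423, -0.266,  0.005])]
```

Emit:
apply_moves(plan=[[0.085,0.005,-0.03,0,0],[0.085,0.0,-0.06,0,0],[0.085,-0.01,-0.09,0,0],[0.085,-0.015,-0.12,0,0],[0.085,-0.02,-0.15,0,0],[0.085,-0.025,-0.18,0,0],[0.085,-0.03,-0.21,0,0],[0.085,-0.03,-0.24,0,0],[0.085,-0.03,-0.27,0,0],[0.085,-0.03,-0.3,0,0],[0.085,-0.03,-0.32,0,0],[0.085,-0.03,-0.32,0,0]])

```text
t: 3.6
tool_pos: [0.4682, 0.1323, 0.4047]
tool_rot: [-3.132, 0.229, 0.0]
contact_force: [0.6, 0.4, 0.4]
opening: 0.0847
grip_force: 0.0
```

```bash
python3 - <<'E'
from h import *
o,p,W=wshot("w2")
print({k:np.round(o[k],3) for k in("t","tool_pos","tool_rot","contact_force")})
for d in eyes.outline_of("canister_a_center",p)[:3]:
    r=cv2.erode(d["region"].astype(np.uint8),np.ones((3,3)))>0
    q=W[r]; q=q[q[:,2]>.055]; 
    R_=cv2.minAreaRect((q[:,:2]*1000).astype(np.float32)); print(d["confidence"],d["box"],R_,"zmax",np.percentile(q[:,2],95))
    t=q[q[:,2]>.066]; mu=t.mean(0); vx,vy,x0,y0=cv2.fitLine(t[:,:2].astype(np.float32),cv2.DIST_HUBER,0,.01,.01).ravel(); print("ridge mean",mu.round(4),"head",np.arctan(vy/vx),"ext",np.percentile((t[:,:2]-mu[:2])@[vx,vy],[0,100])*np.sign(vx))
# V-rests of cradle
for c in eyes.outline_of("cradle",p)[:1]:
    q=W[c["region"]]; q=q[(q[:,2]<.02)]; print("cradle",c["confidence"],c["box"],cv2.minAreaRect((q[:,:2]*1000).astype(np.float32)))
E
```

```text
{'t': np.float64(3.6), 'tool_pos': array([0.468, 0.132, 0.405]), 'tool_rot': array([-3.132,  0.229,  0.   ]), 'contact_force': array([0.625, 0.356, 0.372])}
0.55 [185.7, 110.4, 227.1, 211.1] ((506.341796875, 202.42588806152344), (34.8937873840332, 97.93040466308594), 77.11326599121094) zmax 0.07445546011324146
ridge mean [0.5076 0.2019 0.0717] head -0.23760793 ext [-0.05036359  0.04753582]
cradle 0.86 [221.1, 120.4, 269.4, 184.5] ((501.43316650390625, 168.6066436767578), (50.41245651245117, 73.43817138671875), 74.49581909179688)
```

View pics/w2.png

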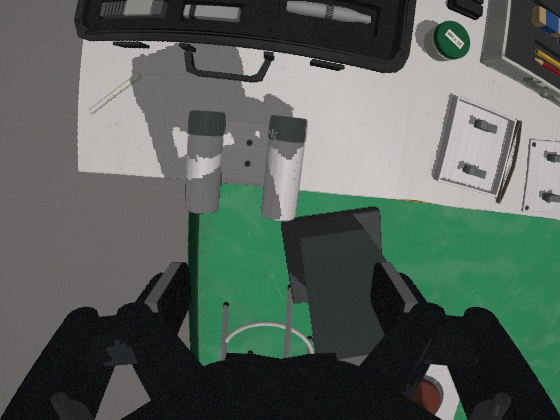

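The wrist view shows both canisters at about (205,160) and (284,168), with the base plate between them. Next, a cylinder fit to each.

```bash
cat > cyl.py <<'E'
from h import *
from scipy.optimize import least_squares
def cyl(W,c,th,zc=.056):
    s=np.array([np.cos(th),np.sin(th)]); n=np.array([-s[1],s[0]])
    d=W[...,:2]-c; a=d@s; b=d@n
    q=W[(abs(a)<.065)&(abs(b)<.027)&(W[...,2]>zc-.004)&(W[...,2]<zc+.03)]
    def f(v):
        t=v[1]; N=np.array([-np.sin(t),np.cos(t)]); bb=(q[:,:2]-c)@N-v[0]
        return np.hypot(bb,q[:,2]-v[2])-.018
    r=least_squares(f,[0,th,zc],loss="soft_l1",f_scale=.002).x
    S=np.array([np.cos(r[1]),np.sin(r[1])]); N=np.array([-S[1],S[0]])
    a=(q[:,:2]-c)@S; lo,hi=np.percentile(a,[.5,99.5])
    ce=np.array(c)+N*r[0]+S*(lo+hi)/2
    print("centre",ce.round(4),"z",r[2].round(4),"head",r[1].round(3),"len",(hi-lo).round(4),"n",len(q)); return ce,r[1]
if __name__=="__main__":
    W=np.load("w2.npz")["W"]
    A,ta=cyl(W,(.507,.202),-.22); B,tb=cyl(W,(.488,.124),-.22)
    print(np.linalg.norm(A-B), np.arctan2(*(A-B)[::-1])-np.pi/2,(A+B)/2)
    o=telemetry.get_obs(); x=R.from_rotvec(o["tool_rot"]).as_matrix()[:,0]; h=np.arctan2(x[1],x[0]); print("tool head",h)
    for n,c,t in(("A",A,ta),("B",B,tb)): print(n,"shift tool",tw(o,[*c-o["tool_pos"][:2],0]).round(4),"roll",h-t)
E
python3 cyl.py
```

```text
centre [0.5065 0.204 ] z 0.0559 head -0.254 len 0.0986 n 3533
centre [0.4877 0.1261] z 0.056 head -0.257 len 0.0985 n 3740
0.08003544602041406 -0.23658947462449587 [0.49707684 0.16505198]
tool head -0.14943336336200885
A shift tool [ 0.0268 -0.0794 -0.0001] roll 0.10474116288595187
B shift tool [ 0.0199  0.0004 -0.    ] roll 0.10718900412026844
```

Both canisters check out: 80 mm apart, 56 mm high, 98.6 mm long. I'll start with B.

Emit:
apply_moves(plan=[[0.062,0.005,0,0.02,0.05],[0.062,0.015,0,0.04,0.1],[0.062,0.02,0,0.06,0.1],[0.062,0.02,0,0.08,0.1],[0.062,0.02,0,0.1,0.1],[0.062,0.02,0,0.105,0.1],[0.062,0.02,0,0.105,0.1],[0.062,0.02,0,0.105,0.1]], newtons=80)

```text
t: 4.42
tool_pos: [0.4881, 0.1262, 0.3004]
tool_rot: [-3.117, 0.392, -0.001]
contact_force: [0.7, -0.0, 0.4]
opening: 0.0624
grip_force: 0.0
```

```bash
python3 - <<'E'
from cyl import *
o,p,W=wshot("w3")
x=R.from_rotvec(o["tool_rot"]).as_matrix()[:,0]; h=np.arctan2(x[1],x[0]); print(o["tool_pos"],h,o["opening"],o["contact_force"])
for c in((.5065,.204),(.4877,.1261)):
    A,t=cyl(W,c,-.25); print(tw(o,[*A-o["tool_pos"][:2],0]).round(4),h-t)
E
```

```text
[0.48807883 0.12623732 0.30038544] -0.2504987061856026 0.06240267328011242 [ 0.71969164 -0.04454234  0.37056937]
centre [0.5079 0.2036] z 0.0559 head -0.254 len 0.0971 n 6072
[-0.     -0.0799  0.    ] 0.003359657164623997
centre [0.4881 0.1261] z 0.0559 head -0.254 len 0.099 n 7480
[0.0001 0.0001 0.    ] 0.0035675385625841827
```

Emit:
apply_moves(plan=[[0.062,0,0,0.02,0],[0.062,0,0,0.04,0],[0.062,0,0,0.06,0],[0.062,0,0,0.08,0],[0.062,0,0,0.093,0],[0.062,0,0,0.093,0],[0.03,0,0,0.093,0],[0.03,0,0,0.093,0],[0.03,0,0,0.093,0],[0.03,0,0,0.093,0],[0.03,0,0,0.093,0],[0.03,0,0,0.093,0]])

```text
t: 5.47
tool_pos: [0.489, 0.127, 0.2092]
tool_rot: [-3.117, 0.39, -0.006]
contact_force: [-1.4, -1.4, 6.3]
opening: 0.0341
grip_force: 79.3
```

Emit:
apply_moves(plan=[[0.03,0,0,-0.004,0],[0.03,0,0,-0.012,0],[0.03,0,0,-0.024,0],[0.03,0,0,-0.04,0],[0.03,0,0,-0.056,0],[0.03,0,0,-0.072,0],[0.03,0,0,-0.084,0],[0.03,0,0,-0.09,0],[0.03,0,0,-0.09,0],[0.03,0,0,-0.09,0],[0.03,0,0,-0.09,0],[0.03,0,0,-0.09,0]])

```text
t: 6.47
tool_pos: [0.4874, 0.127, 0.2954]
tool_rot: [3.117, -0.39, -0.004]
contact_force: [-0.8, -0.4, -1.5]
opening: 0.0342
grip_force: 79.6
```

```bash
python3 - <<'E'
from cyl import *
o,p,W=wshot("w4")
for _ in range(3):
    print(telemetry.get_obs()["contact_force"].round(2)); eyes.get_image("wrist")
print(o["wrist_torque"],o["opening"],o["grip_force"],o["tool_pos"])
cyl(W,o["tool_pos"][:2],-.25,.149)
E
```

```text
[ 0.28  0.23 -1.21]
[ 0.75  0.32 -0.36]
[ 0.21  0.32 -1.18]
[-0.01482405  0.02858833  0.01339133] 0.03424456552695832 79.56339240074158 [0.48738068 0.12695887 0.29539281]
centre [0.4975 0.1231] z 0.1423 head -0.254 len 0.0753 n 17994
```

View pics/w4.png

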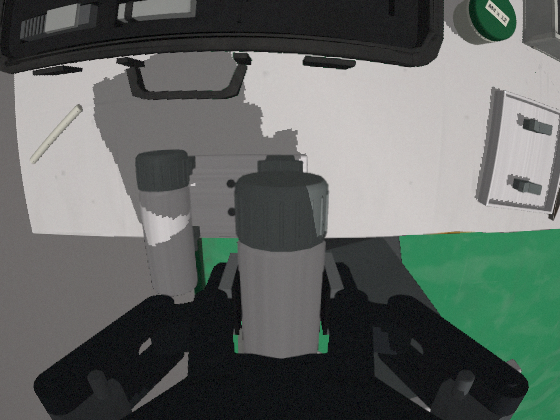

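B is held level and weighs about 1.3 N, so it is the empty one and goes to the flat tray.

Emit:
apply_moves(plan=[[0.03,0.002,0.02,0,-0.02],[0.03,0.006,0.06,0,-0.04],[0.03,0.01,0.1,0,-0.06],[0.03,0.013,0.14,0,-0.08],[0.03,0.016,0.18,0,-0.1],[0.03,0.02,0.22,0,-0.12],[0.03,0.023,0.26,0,-0.148],[0.03,0.026,0.3,0,-0.148],[0.03,0.03,0.34,0,-0.148],[0.03,0.033,0.375,0,-0.148],[0.03,0.034,0.395,0,-0.148],[0.03,0.034,0.4,0,-0.148]])

```text
t: 7.67
tool_pos: [0.4214, -0.272, 0.2968]
tool_rot: [3.136, -0.165, -0.0]
contact_force: [0.6, -0.1, -0.8]
opening: 0.0341
grip_force: 79.9
```

Emit:
apply_moves(plan=[[0.03,0,0,0,0],[0.03,0,0,0,0],[0.03,0,0,0,0]])

```text
t: 7.92
tool_pos: [0.4223, -0.2679, 0.2963]
tool_rot: [-3.137, 0.157, 0.001]
contact_force: [-0.3, -0.1, -1.3]
opening: 0.0341
grip_force: 79.9
```

```bash
python3 - <<'E'
from cyl import *
from tr import tray
o,p,W=wshot("w5")
x=R.from_rotvec(o["tool_rot"]).as_matrix()[:,0]; h=np.arctan2(x[1],x[0]); print(o["t"],o["tool_pos"],h,o["contact_force"])
cyl(W,o["tool_pos"][:2]+[.01,0],-.1,.142)
try: tray(W,None,(.422,-.268))
except Exception as e: print(e)
tray(W,None,(.476,-.122))
print("to tray",tw(o,[*(np.array([.422,-.269])-o["tool_pos"][:2]),0]))
E
```

```text
7.9167 [ 0.42233069 -0.26788984  0.29634632] -0.09991022535962207 [-0.31971305 -0.07032735 -1.2532805 ]
centre [ 0.4329 -0.2697] z 0.1432 head -0.105 len 0.0755 n 17907
rests [nan nan] [ 0.454  -0.2735] mid [nan nan] len nan heading nan
[(array([0., 0.]), array([0., 0.]), 0.0), (array([ 453.4, -273.3]), array([31.6,  6.1]), 82.6)]
rests [ 0.4479 -0.1136] [ 0.5037 -0.1323] mid [ 0.4758 -0.123 ] len 0.0589 heading -0.323
[(array([ 447. , -113.4]), array([31.2, 10.7]), 69.0), (array([ 503.2, -133.5]), array([30.7, 10.4]), 70.6)]
to tray [-2.18305686e-04  1.13760322e-03 -8.28687460e-07]
  return _methods._mean(a, axis=axis, dtype=dtype,
  ret = um.true_divide(
```

View pics/w5.png

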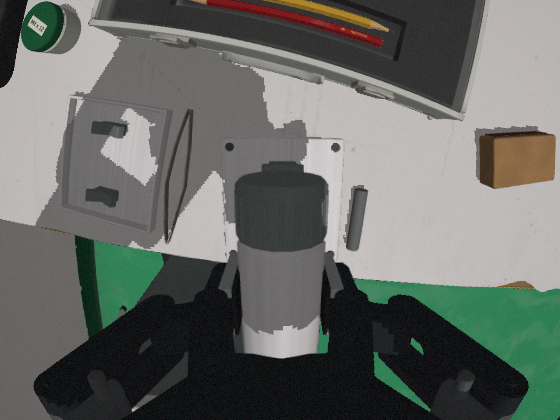

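Emit:
apply_moves(plan=[[0.03,0,0.001,0.01,-0.005],[0.03,0,0.001,0.03,-0.005],[0.03,0,0.001,0.05,-0.005],[0.03,0,0.001,0.068,-0.005],[0.03,0,0.001,0.082,-0.005],[0.03,0,0.001,0.09,-0.005],[0.03,0,0.001,0.095,-0.005],[0.03,0,0.001,0.099,-0.005],[0.03,0,0.001,0.102,-0.005],[0.03,0,0.001,0.102,-0.005]])

```text
t: 8.8
tool_pos: [0.4222, -0.27, 0.1948]
tool_rot: [3.138, -0.151, 0.0]
contact_force: [0.2, 0.4, -0.6]
opening: 0.034
grip_force: 79.9
```

Emit:
apply_moves(plan=[[0.03,0,0,0.001,0],[0.03,0,0,0.002,0],[0.03,0,0,0.002,0]])

```text
t: 9.05
tool_pos: [0.4222, -0.2702, 0.1931]
tool_rot: [3.137, -0.151, 0.001]
contact_force: [-0.0, -0.0, -1.2]
opening: 0.0341
grip_force: 79.9
```

Emit:
apply_moves(plan=[[0.03,0,0,0.001,0],[0.03,0,0,0.002,0],[0.03,0,0,0.003,0],[0.03,0,0,0.003,0]])

```text
t: 9.38
tool_pos: [0.4226, -0.2705, 0.192]
tool_rot: [-3.138, 0.151, 0.001]
contact_force: [-5.6, 5.4, 14.2]
opening: 0.0339
grip_force: 81.7
```

Seated on the rests with light contact, so I'll release and retreat.

Emit:
apply_moves(plan=[[0.037,0,0,0.002,0],[0.042,0,0,0.002,0],[0.05,0,0,0.002,0],[0.055,0,0,0.002,0],[0.055,0,0,0.0,0],[0.055,0,0,-0.01,0],[0.055,0,0,-0.03,0],[0.055,0,0,-0.06,0],[0.055,0,0,-0.09,0],[0.055,0,0,-0.12,0],[0.055,0,0,-0.125,0],[0.055,0,0,-0.125,0]])

```text
t: 10.38
tool_pos: [0.4228, -0.2707, 0.3189]
tool_rot: [3.133, -0.151, 0.009]
contact_force: [0.0, -0.4, -0.4]
opening: 0.0551
grip_force: 0.0
```

```bash
python3 - <<'E'
from cyl import *
o,p,W=wshot("w6")
x=R.from_rotvec(o["tool_rot"]).as_matrix()[:,0]; h=np.arctan2(x[1],x[0]); print(o["t"],o["tool_pos"],h,o["contact_force"])
cyl(W,(.422,-.27),-.1,.038)
print(tw(o,[*(np.array([.5073,.2038])-o["tool_pos"][:2]),0]),h+.254)
E
```

```text
10.3833 [ 0.42282969 -0.27071865  0.31891908] -0.09612953772139111 [ 0.04288997 -0.35306763 -0.38577764]
centre [ 0.4215 -0.2696] z 0.038 head -0.105 len 0.0989 n 5621
[ 0.03853458 -0.4804318  -0.0018852 ] 0.1578704622786089
```

The empty canister lies at z 0.038, aligned with the rests. Now canister A.

Emit:
apply_moves(plan=[[0.062,0.002,-0.02,0,0.03],[0.062,0.005,-0.06,0,0.06],[0.062,0.008,-0.1,0,0.09],[0.062,0.011,-0.14,0,0.12],[0.062,0.014,-0.18,0,0.157],[0.062,0.018,-0.22,0,0.157],[0.062,0.021,-0.26,0,0.157],[0.062,0.025,-0.3,0,0.157],[0.062,0.028,-0.34,0,0.157],[0.062,0.031,-0.38,0,0.157],[0.062,0.034,-0.42,0,0.157],[0.062,0.036,-0.45,0,0.157]])

```text
t: 11.43
tool_pos: [0.5003, 0.1771, 0.3124]
tool_rot: [3.116, -0.394, -0.006]
contact_force: [0.4, -0.3, 0.6]
opening: 0.0623
grip_force: 0.0
```

Emit:
apply_moves(plan=[[0.062,0.002,-0.02,0.005,0],[0.062,0.0025,-0.0305,0.015,0],[0.062,0.0025,-0.0305,0.018,0],[0.062,0.0025,-0.0305,0.018,0],[0.062,0.0025,-0.0305,0.018,0]])

```text
t: 11.85
tool_pos: [0.5105, 0.2026, 0.2951]
tool_rot: [3.115, -0.397, -0.005]
contact_force: [0.4, -0.7, 1.2]
opening: 0.0619
grip_force: 0.0
```

```bash
python3 - <<'E'
from cyl import *
o,p,W=wshot("w7")
x=R.from_rotvec(o["tool_rot"]).as_matrix()[:,0]; h=np.arctan2(x[1],x[0]); print(o["t"],o["tool_pos"],h,o["opening"],o["contact_force"])
A,t=cyl(W,(.507,.204),-.25); print(tw(o,[*A-o["tool_pos"][:2],.207-o["tool_pos"][2]]).round(4),h-t)
E
```

```text
11.85 [0.51054285 0.20263684 0.29513925] -0.2536426836649015 0.06188647607233427 [ 0.35877289 -0.71654312  1.18411329]
centre [0.5065 0.204 ] z 0.0559 head -0.253 len 0.0993 n 7722
[-0.004  -0.0004  0.0881] -0.0006412314790484874
```

Emit:
apply_moves(plan=[[0.062,-0.002,0,0.01,0],[0.062,-0.0035,0,0.03,0],[0.062,-0.0035,0,0.05,0],[0.062,-0.0035,0,0.07,0],[0.062,-0.0035,0,0.085,0],[0.062,-0.0035,0,0.087,0],[0.062,-0.0035,0,0.087,0],[0.03,-0.0035,0,0.087,0],[0.03,-0.0035,0,0.087,0],[0.03,-0.0035,0,0.087,0],[0.03,-0.0035,0,0.087,0],[0.03,-0.0035,0,0.087,0]], newtons=100)

```text
t: 12.9
tool_pos: [0.5086, 0.2045, 0.2118]
tool_rot: [-3.115, 0.396, -0.004]
contact_force: [-0.9, -0.7, 6.5]
opening: 0.0334
grip_force: 99.3
```

Emit:
apply_moves(plan=[[0.03,0,0,0,0],[0.03,0,0,-0.004,0],[0.03,0,0,-0.012,0],[0.03,0,0,-0.024,0],[0.03,0,0,-0.04,0],[0.03,0,0,-0.056,0],[0.03,0,0,-0.072,0],[0.03,0,0,-0.084,0],[0.03,0,0,-0.09,0],[0.03,0,0,-0.09,0],[0.03,0,0,-0.09,0],[0.03,0,0,-0.09,0]])

```text
t: 13.9
tool_pos: [0.5073, 0.2041, 0.2984]
tool_rot: [3.116, -0.397, -0.003]
contact_force: [-0.5, 0.1, -5.8]
opening: 0.0335
grip_force: 99.9
```

```bash
python3 - <<'E'
from cyl import *
o,p,W=wshot("w8")
x=R.from_rotvec(o["tool_rot"]).as_matrix()[:,0]; h=np.arctan2(x[1],x[0]); print(o["t"],o["tool_pos"],h,o["contact_force"],o["wrist_torque"])
A,t=cyl(W,o["tool_pos"][:2]+[.01,-.003],-.25,.142)
print(tw(o,[*(np.array([.4754,-.1228])-o["tool_pos"][:2]),0]),h+.345)
E
```

```text
13.9 [0.50725101 0.20407464 0.29840442] -0.25322449452752355 [-0.51800043  0.13691539 -5.78901177] [ 0.01686667 -0.00523348  0.04462149]
centre [0.5158 0.2006] z 0.1426 head -0.254 len 0.0768 n 17364
[5.10555235e-02 3.24429940e-01 2.55211990e-04] 0.09177550547247643
```

A weighs about 6 N, so it is the full one and goes to the walled tray.

Emit:
apply_moves(plan=[[0.03,0.002,0.015,0,0.01],[0.03,0.006,0.04,0,0.02],[0.03,0.011,0.07,0,0.03],[0.03,0.016,0.1,0,0.04],[0.03,0.021,0.135,0,0.05],[0.03,0.027,0.17,0,0.06],[0.03,0.032,0.205,0,0.07],[0.03,0.038,0.24,0,0.08],[0.03,0.043,0.275,0,0.092],[0.03,0.048,0.305,0,0.092],[0.03,0.051,0.32,0,0.092],[0.03,0.051,0.324,0,0.092]])

```text
t: 14.95
tool_pos: [0.4754, -0.1246, 0.2988]
tool_rot: [3.093, -0.545, -0.002]
contact_force: [-0.3, 1.0, -5.2]
opening: 0.0337
grip_force: 100.6
```

Emit:
apply_moves(plan=[[0.03,0,0,0,0],[0.03,0,0,0,0],[0.03,0,0,0,0],[0.03,0,0,0,0]])

```text
t: 15.28
tool_pos: [0.476, -0.1212, 0.2994]
tool_rot: [-3.095, 0.537, 0.001]
contact_force: [-0.3, 0.9, -3.9]
opening: 0.0331
grip_force: 100.6
```

```bash
python3 - <<'E' 2>/dev/null
from cyl import *
from tr import tray
o,p,W=wshot("w9")
x=R.from_rotvec(o["tool_rot"]).as_matrix()[:,0]; h=np.arctan2(x[1],x[0]); print(o["t"],o["tool_pos"],h,o["contact_force"])
C,t=cyl(W,o["tool_pos"][:2]+[.009,-.0035],-.345,.142)
tray(W,None,(.476,-.122))
print("to tray",tw(o,[*(np.array([.4754,-.1228])-o["tool_pos"][:2]),0]))
N=np.array([-np.sin(t),np.cos(t)]); print("rest offset +N (=-tool y)",[ (np.array(r)-C)@N for r in ((.5034,-.1329),(.5035,-.1325))])
E
```

```text
15.2833 [ 0.47600883 -0.12115632  0.29935618] -0.34354248736562487 [-0.28726804  0.91843214 -3.89542037]
centre [ 0.4844 -0.1253] z 0.1436 head -0.344 len 0.077 n 17337
rests [nan nan] [ 0.5054 -0.1329] mid [nan nan] len nan heading nan
[(array([0., 0.]), array([0., 0.]), 0.0), (array([ 504.7, -132.6]), array([32. ,  7.1]), 70.4)]
to tray [-1.96256949e-05  1.75270232e-03 -5.73076084e-07]
rest offset +N (=-tool y) [np.float64(-0.0007167505707020667), np.float64(-0.00030647656730000035)]
```

Emit:
apply_moves(plan=[[0.03,0,0.0005,0.01,0],[0.03,0,0.0005,0.03,0],[0.03,0,0.0005,0.05,0],[0.03,0,0.0005,0.068,0],[0.03,0,0.0005,0.082,0],[0.03,0,0.0005,0.09,0],[0.03,0,0.0005,0.095,0],[0.03,0,0.0005,0.099,0],[0.03,0,0.0005,0.101,0],[0.03,0,0.0005,0.101,0],[0.03,0,0.0005,0.101,0]])

```text
t: 16.25
tool_pos: [0.4762, -0.1228, 0.1995]
tool_rot: [3.095, -0.539, 0.002]
contact_force: [-0.6, -0.3, -4.5]
opening: 0.0335
grip_force: 100.6
```

Emit:
apply_moves(plan=[[0.03,0,0,0.001,0],[0.03,0,0,0.002,0],[0.03,0,0,0.003,0],[0.03,0,0,0.003,0]])

```text
t: 16.58
tool_pos: [0.4758, -0.1227, 0.1957]
tool_rot: [-3.095, 0.54, 0.0]
contact_force: [1.0, -0.7, -5.1]
opening: 0.0336
grip_force: 100.6
```

Emit:
apply_moves(plan=[[0.03,0,0,0.001,0],[0.03,0,0,0.002,0],[0.03,0,0,0.002,0]])

```text
t: 16.83
tool_pos: [0.4761, -0.1227, 0.1944]
tool_rot: [-3.094, 0.54, -0.001]
contact_force: [-1.8, 1.4, 2.6]
opening: 0.0338
grip_force: 101.5
```

In contact on the rests, so release.

Emit:
apply_moves(plan=[[0.037,0,0,0.0005,0],[0.042,0,0,0.0005,0],[0.05,0,0,0.0005,0],[0.052,0,0,0.0005,0],[0.052,0,0,-0.002,0],[0.052,0,0,-0.01,0],[0.052,0,0,-0.03,0],[0.052,0,0,-0.06,0],[0.052,0,0,-0.09,0],[0.052,0,0,-0.12,0],[0.052,0,0,-0.15,0],[0.052,0,0,-0.15,0]])

```text
t: 17.83
tool_pos: [0.4775, -0.1234, 0.3523]
tool_rot: [3.092, -0.539, 0.021]
contact_force: [1.0, -0.1, 1.5]
opening: 0.0521
grip_force: 0.0
```

```bash
python3 - <<'E'
from cyl import *
o,p,W=wshot("w10"); print(o["t"],o["tool_pos"],o["contact_force"],o["opening"])
cyl(W,(.4754,-.1228),-.345,.038); cyl(W,(.422,-.27),-.1,.038)
for n in("walled_tray","flat_tray","pot","tweezers","grey_rod"):
    for d in eyes.outline_of(n,p)[:1]: print(n,np.nanmedian(W[d["region"]],0).round(3))
E
```

```text
17.8333 [ 0.47750513 -0.12340221  0.35229219] [ 0.97317702 -0.05950664  1.46124891] 0.05208891092292609
centre [ 0.4742 -0.1221] z 0.0379 head -0.342 len 0.0995 n 4430
centre [ 0.4212 -0.2698] z 0.0381 head -0.107 len 0.0995 n 3494
walled_tray [ 0.478 -0.131  0.004]
flat_tray [ 0.431 -0.248  0.004]
pot [ 0.605 -0.085  0.042]
tweezers [ 0.445 -0.184  0.007]
grey_rod [ 0.4  -0.33  0.01]
```

View pics/w10.png

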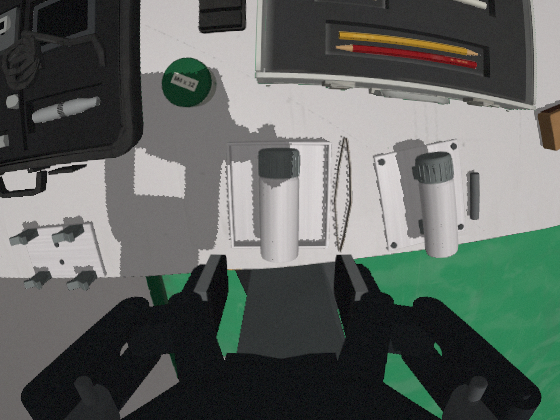

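The wrist view shows both canisters seated: the full one at about (279,205) in the walled tray, the empty one at (437,205) on the flat tray. Both centres measure 38 mm high, and the bystanders are undisturbed.

```bash
python3 -c "
from station import ctrl; print(ctrl.finish_job())"
```

```text
the job is handed in; nothing more can be done
None
```

I laid the full canister (about 6 N) in the walled tray and the empty one (about 1.3 N) on the flat tray, both measured centred at 38 mm and released, then handed the job in at about 18 s; the hand-in gave no verdict.

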